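Shingle the paint samples in the tray

TASK

Carry on the shingled row that the yellow sample begins in the tray: first the green sample onto the yellow one, then the blue onto the green, each in line with the one before, its painted end resting some 30 mm up over the bare end of that one and its own bare end down on the tray floor. Green lies ready on the black mat; when it is in the row, take blue out of the rack by its faces, lay it down flat on the mat and let go of it, then take it again by its long sides and lay it in the row. Leave the yellow sample in its place and the red one in the rack, and do not push the white jar or the pen about.

Things in the scene. Friction and masses are not known exactly. Their poses are not given: they have to be found in the camera images.
- tray: fixed shallow aluminium tray, 240 (x) x 120 (y) x 8 mm high, origin at the centre of its underside; floor 4 mm thick, walls 4 mm thick, so they stand only 4 mm above the floor. The row of samples runs along its +x axis, which points roughly toward the robot. A tall red bench vise stands to the tray's left: the arm starts beyond it and must pass above it
- yellow: flat wooden paint sample, 90 (x) x 50 (y) x 10 mm thick (z), about 60 g, origin at its centre; painted end: the 40 mm at -x, yellow; bare wood end at +x, with a thin line of the colour along its edge. Lies flat and loose on the tray floor as the first of the row, its x axis along the tray's x axis (painted end at tray -x)
- green: flat wooden paint sample, 90 (x) x 50 (y) x 10 mm thick (z), about 60 g, origin at its centre; painted end: the 40 mm at -x, green; bare wood end at +x, with a thin line of the colour along its edge. At the start it lies flat on the mat, long axis roughly along world y, turned by up to 0.7 rad
- blue: flat wooden paint sample, 90 (x) x 50 (y) x 10 mm thick (z), about 60 g, origin at its centre; painted end: the 40 mm at -x, blue; bare wood end at +x, with a thin line of the colour along its edge. At the start it stands in a slot of the rack, painted end down, +x up, top edge 96 mm above the bench, its faces square to the rack's y axis. 
- red: a like sample with a red painted end, standing in the rack's other slot in the same way; it stays there
- green_painted_end (a point): middle of the painted end edge of the green sample (45 mm from its centre along -x)
- green_bare_end (a point): middle of the bare end edge of the green sample (45 mm from its centre along +x)
- blue_painted_end (a point): middle of the painted end edge of the blue sample (45 mm from its centre along -x)
- blue_bare_end (a point): middle of the bare end edge of the blue sample (45 mm from its centre along +x)
- mat: fixed black rubber mat, 140 (x) x 160 (y) x 3 mm thick, origin at the centre of its underside; the green sample lies on it at the start. Mat and rack change places from start to start
- rack: fixed brown wooden rack block, 74 (x) x 170 (y) x 30 mm high, origin at the centre of its underside; two slots 84 mm apart at y = -42 and +42 mm, each 53 mm (x) x 13 mm (y), 24 mm deep, open at the top; the samples stand in them with about 1.5 mm play all round. Which slot holds blue and which red varies
- wax_jar: bystander: white jar with a black lid, 71 mm across, 82 mm high, loose, standing on the 51 mm high red case, origin at its underside
- pen: bystander: thin pink pen lying on the bench between rack and mat, 105 long, 10 mm thick, loose, origin at the middle of its underside

How it is judged:
By the outcome, as a careful person would: the job done as asked, in the order asked, and still so for the second after the job is handed in, with the robot touching nothing.
It also fails if it takes over 67 s, if anything falls off the work surface, if the arm or the gripper's body presses on something with over 40 N, if the wrist force passes 120 N, or if a joint passes its speed limit or range.

ROBOT

A 6-joint arm with a two-finger parallel gripper is mounted at the origin on a cart in front of the work surface, level with it; the furniture and walls round the work are solid. World frame = base frame: x ahead of the robot, y to its left, z up, the work surface at z = 0. Lengths are in mm, angles in rad, forces in N, time in s.
With the tool pointing down it reaches from about 275 to 825 mm from the base axis. Payload 4.9 kg.
Tool frame: the origin (TCP) lies at the very end of the fingers, on their centre line; the grasp point (between the pads) lies 19 mm behind it; z points along the fingers, y is the line along which they close (so a half turn about z gives the same grasp; the last joint's range is limited). The gripper opens to 85 mm and grips with 20 to 120 N. Pads are 22 mm wide; open, the fingers measure 114 mm over their backs; the gripper's body (76 mm by 85 mm) begins 54 mm behind the grasp point. The pads swing forward as they close: fully open they stand 13 mm farther back than shut.
Start: joints at [-1.269, 0.326, -0.193, 1.052, 0, 1.437], TCP at [232.188, -498.605, 231.281] pointing down, gripper open.
Joint ranges: [-2.65, 2.65], [-0.97, 1.79], [-1.3, 1.35], [-1.93, 2.1], [-1.47, 1.37], [-3.14, 3.14]. Speed limits (rad/s): [2.57, 2.57, 3.14, 3.14, 3.14, 3.14].

INTERFACE

Orientations are given as [roll, pitch, yaw] about the fixed x, y, z axes, in that order (R = Rz(yaw) Ry(pitch) Rx(roll)).
In Python, from bench import bot, viewer, sign_off gives the robot as it stands (bot), with the cameras (viewer) and the job as plain functions. Calls block until the motion is done:
- bot.move_ptp(position, orientation): joint-space move of the TCP to a pose.
- bot.movel(position, rot=None, max_speed=150, threshold=None): straight line of the TCP; rot=None keeps the orientation; max_speed is the mean speed in mm/s. With threshold (N) it stops when the force on the tool has changed by that much, and returns True; else False.
- bot.move_j(angles): joint-space move.
- bot.grip(opening, effort=None): opening from 0.0 (shut) to 1.0 (fully open); effort is the grip in N (None keeps the last); returns when the fingers have stopped.
- bot.dwell(seconds).
- bot.solve_ik(position, orientation): joint angles nearest the present ones, or None.
- bot.get_state(): the state.
- viewer.capture(name): name is "scene" or "top" or "wrist"; returns the picture (384x512x3 uint8, blue, green, red); there is no depth.
- viewer.camera_model(name): a dict with "K" (3x3 intrinsics, pixels), "position" and "rotation" of the camera in the world. Camera axes: x right, y up, looking along -z (the intrinsics and any distortion apply to the point x, -y, -z); pixel columns grow to the right and rows downward; lengths in mm; the calibration is good to about 2 mm. A picture is of the moment at which its call begins: read the wrist's pose just before it. camera_model takes no time and is no camera call; for the wrist camera it gives the pose at the moment of the call.
A pose or a line that the arm cannot do raises bot.IKError and nothing moves.
- sign_off(): hands the job in; it is judged then, once.
The state is a dict: "t": time; "qpos": joint angles; "joint_velocities": joint speeds; "effort": joint torques, N m; "tcp_pos": TCP position; "orientation": TCP orientation; "contact_force": force on the tool from outside, world axes, zero at the start; "wrist_torque": the same for the moment, N m; "opening": opening from 0.0 (shut) to 1.0 (fully open); "gripper_force": force on a finger pad.
Only numpy, scipy, OpenCV 4.12 (cv2) and the standard library are available. Lean on these libraries where they do the work, as an engineer would, in place of code of your own. Each camera call takes 0.05 s, during which the arm holds its last target. There are 200 camera calls.

## Working session

There is one attempt and no reset: what is moved stays moved. The work goes in short steps, each a Python script; the robot and the scene stay as the last script left them, time stands still between calls to the robot, and variables do not carry over. Pictures are saved under pics/ and viewed, at most 10 in all, crops included, and the job is handed in when it is done.

```bash
ls; mkdir -p pics
python3 - <<'E'
from bench import bot, viewer, sign_off
import cv2,numpy as np
a=viewer.capture("scene");b=viewer.capture("top")
cv2.imwrite("pics/s0.png",a);cv2.imwrite("pics/t0.png",b)
for n in("scene","top","wrist"):
    print(n,viewer.camera_model(n))
print(bot.get_state())
E
```

```text
bench.py
pics
scene {'K': array([[356.20715517,   0.        , 252.4744196 ],
       [  0.        , 356.20715517, 189.92818435],
       [  0.        ,   0.        ,   1.        ]]), 'position': array([198.67011425, 667.54654314, 708.55810371]), 'rotation': array([ 0.88552457, -0.02278096, -2.61759899])}
top {'K': array([[406.54115935,   0.        , 256.90229427],
       [  0.        , 406.54115935, 187.16788113],
       [  0.        ,   0.        ,   1.        ]]), 'position': array([ 492.12530719,   11.08411982, 1129.26870562]), 'rotation': array([ 0.07600763, -0.01950365, -1.58392057])}
wrist {'K': array([[283.15517667,   0.        , 254.31039984],
       [  0.        , 283.15517667, 192.92082608],
       [  0.        ,   0.        ,   1.        ]]), 'position': array([ 299.24310464, -467.06147221,  372.98826625]), 'rotation': array([-0.29704156,  0.0015162 , -1.13543363])}
{'t': 0.1, 'qpos': array([-1.26922168e+00,  3.26865613e-01, -1.93486210e-01,  1.05202107e+00,
        4.99259270e-06,  1.43659722e+00]), 'joint_velocities': array([ 0.00108838, -0.00243349,  0.00305981, -0.00013667, -0.00025104,
       -0.00090026]), 'effort': array([ 1.42336274e-03, -4.44239008e+01,  2.63037246e+01,  7.84684700e-03,
       -6.80517769e-05,  7.32341078e-06]), 'tcp_pos': array([ 232.0148159 , -498.08225478,  230.58152929]), 'orientation': array([-3.14003093e+00, -2.15887363e-04,  4.35773583e-01]), 'contact_force': array([ 0.16556069, -0.23845065,  0.1861796 ]), 'wrist_torque': array([ 0.02800448, -0.05024614,  0.00280149]), 'gripper_force': 0.0, 'opening': 1.003250695675445}
```

View pics/s0.png

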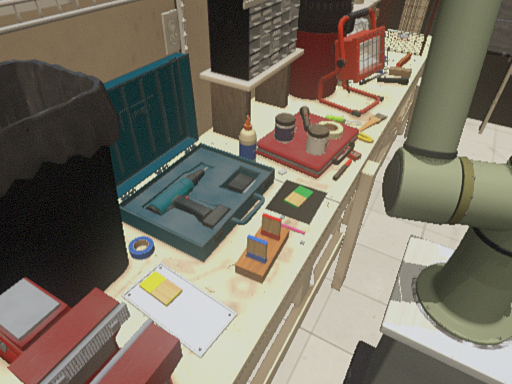

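View pics/t0.png

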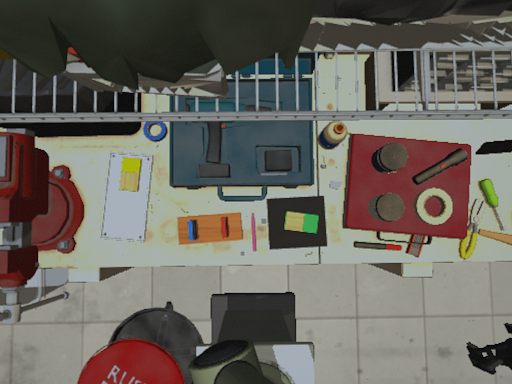

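The scene view shows the tray at lower left with yellow at its far end, the rack with blue and red in the middle, and green on the mat. In the top view the tray is at about (128,195), yellow (130,172), blue (192,230), red (225,227), the pen (254,232), green (301,222) and the jars on the red case near (388,180). The vise is left of x≈80. Next I'll measure these from the top view.

```bash
cat > h.py <<'E'
from bench import bot, viewer, sign_off
import numpy as np, cv2
from scipy.spatial.transform import Rotation as R
def cam(n):
    m=viewer.camera_model(n); return m["K"],np.array(m["position"]),R.from_euler("xyz",m["rotation"]).as_matrix()
def cast(c,uv,z):
    K,p,Rm=c; uv=np.atleast_2d(uv).astype(float)
    d=np.c_[(uv[:,0]-K[0,2])/K[0,0],-(uv[:,1]-K[1,2])/K[1,1],-np.ones(len(uv))]@Rm.T
    return p+d*((z-p[2])/d[:,2])[:,None]
def proj(c,P):
    K,p,Rm=c; q=(np.atleast_2d(P)-p)@Rm
    return np.c_[K[0,0]*q[:,0]/-q[:,2]+K[0,2],-K[1,1]*q[:,1]/-q[:,2]+K[1,2]]
def mask(im,lo,hi):
    return cv2.inRange(cv2.cvtColor(im,cv2.COLOR_BGR2HSV),np.array(lo),np.array(hi))
HUE=dict(yellow=((22,150,90),(34,255,255)),green=((45,120,60),(75,255,255)),blue=((105,120,50),(128,255,255)),wood=((10,50,110),(24,190,255)))
def rect(im,cm,key,z,roi=None):
    m=mask(im,*HUE[key])
    if roi is not None:
        k=np.zeros_like(m);x0,y0,x1,y1=roi;k[y0:y1,x0:x1]=1;m=m*k
    cs=cv2.findContours(m,cv2.RETR_EXTERNAL,cv2.CHAIN_APPROX_NONE)[0]
    c=max(cs,key=cv2.contourArea)[:,0,:]
    P=cast(cm,c,z)[:,:2].astype(np.float32)
    return cv2.minAreaRect(P),c.mean(0)
E
python3 - <<'E'
from h import *
im=cv2.imread("pics/t0.png");c=cam("top")
for k,z in(("yellow",14),("green",13),("blue",96)): print(k,rect(im,c,k,z,(100,140,340,255)))
for n,uv,z in(("tray",[(110,152),(153,155),(148,240),(104,238)],8),("mat",[(268,199),(324,196),(326,246),(270,248)],3),("rack",[(178,217),(241,213),(242,240),(180,244)],30),("pen",[(252,213),(255,250)],10),("case",[(350,135),(470,145),(466,237),(345,230)],51),("vise",[(82,200)],60),("edge",[(200,265)],0)):
    print(n,cast(c,uv,z)[:,:2].round().tolist())
# reach tests for laying
yaw=0
for al in(25,30,35,45):
  for az in(0,90,-90,180,45,-45):
    for sgn in(1,-1):
      a=np.radians(al);b=np.radians(az)
      zt=np.array([np.cos(a)*np.cos(b),np.cos(a)*np.sin(b),-np.sin(a)])
      yt=sgn*np.array([np.sin(a)*np.cos(b),np.sin(a)*np.sin(b),np.cos(a)])
      Rm=np.c_[np.cross(yt,zt),yt,zt]
      for x in(420,460):
        q=bot.solve_ik([x,-90,45],R.from_matrix(Rm).as_euler("xyz"))
        if q is not None: print(al,az,sgn,x,np.round(q,2))
E
```

```text
yellow (((641.8882446289062, 333.18914794921875), (49.256248474121094, 38.72528076171875), 89.37486267089844), array([131.03333333, 164.96666667]))
green (((476.4775085449219, -157.400390625), (39.42292785644531, 51.5885124206543), 82.1602783203125), array([310.48387097, 223.03225806]))
blue (((465.3159484863281, 158.8258514404297), (47.769229888916016, 10.32598876953125), 3.558405876159668), array([190.39534884, 229.76744186]))
tray [[679.0, 393.0], [670.0, 275.0], [436.0, 287.0], [443.0, 406.0]]
mat [[544.0, -42.0], [551.0, -198.0], [413.0, -200.0], [409.0, -46.0]]
rack [[498.0, 202.0], [506.0, 32.0], [434.0, 30.0], [426.0, 196.0]]
pen [[506.0, 3.0], [405.0, -4.0]]
case [[712.0, -264.0], [682.0, -590.0], [434.0, -566.0], [457.0, -243.0]]
vise [[545.0, 446.0]]
edge [[366.0, 147.0]]
25 90 1 420 [-0.85  1.01 -0.17  1.41  0.64 -1.21]
25 90 1 460 [-0.8   1.04 -0.07  1.45  0.69 -1.18]
25 90 -1 420 [-0.85  1.01 -0.17  1.41  0.64  1.93]
25 90 -1 460 [-0.8   1.04 -0.07  1.45  0.69  1.96]
25 -90 1 420 [ 0.25  0.81 -0.59  0.67 -1.07 -2.59]
25 -90 1 460 [ 0.23  0.83 -0.5   0.7  -1.08 -2.63]
25
[... 2360 characters left out ...]
.12  0.55 -0.74  0.4  -0.78 -2.97]
45 -90 1 460 [ 0.11  0.59 -0.64  0.45 -0.78 -2.99]
45 -90 -1 420 [ 0.12  0.55 -0.74  0.4  -0.78  0.17]
45 -90 -1 460 [ 0.11  0.59 -0.64  0.45 -0.78  0.15]
45 180 1 420 [-0.26  0.93  0.05  1.45 -0.18 -1.75]
45 180 1 460 [-0.24  1.    0.2   1.54 -0.17 -1.74]
45 180 -1 420 [-0.26  0.93  0.05  1.45 -0.18  1.39]
45 180 -1 460 [-0.24  1.    0.2   1.54 -0.17  1.4 ]
45 45 1 420 [-0.94  0.48 -0.93  0.31  0.77 -0.22]
45 45 1 460 [-0.85  0.5  -0.87  0.27  0.78 -0.1 ]
45 45 -1 420 [-0.94  0.48 -0.93  0.31  0.77  2.93]
45 45 -1 460 [-0.85  0.5  -0.87  0.27  0.78  3.04]
45 -45 1 460 [-0.04  0.48 -1.27 -0.81 -0.5   2.15]
45 -45 -1 460 [-0.04  0.48 -1.27 -0.81 -0.5  -0.99]
```

Run:
```python
from h import *
bot.move_ptp([480,-133,200],[np.pi,0,1.43])
bot.movel([480,-133,120],max_speed=200)
c=cam("wrist"); im=viewer.capture("wrist"); cv2.imwrite("pics/w1.png",im); np.save("c1.npy",np.array(c,dtype=object),allow_pickle=True)
print(rect(im,c,"green",13), proj(c,[480,-133,13]))
s=bot.get_state();print(s["t"],s["tcp_pos"],s["orientation"])
```

```text
Traceback (most recent call last):
ValueError: could not broadcast input array from shape (3,3) into shape (3,)
```

View pics/w1.png

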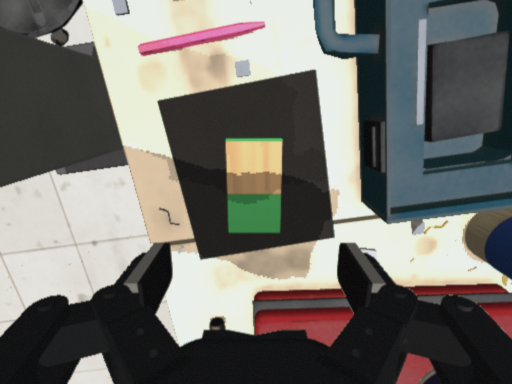

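The wrist view shows green nearly square to the tool, spanning px x 226–282 and y 138–233. Its painted end is at the bottom and the thin green line at the bare edge is at y≈138.

```bash
cat >> h.py <<'E'
def block(im,c,color,z,roi):
    """pose (x,y,yaw of +x) from the painted patch + the whole outline (painted+wood) in roi"""
    (pc,_,_),_=rect(im,c,color,z,roi)
    m=mask(im,*HUE[color])|mask(im,(8,40,70),(26,220,255))
    k=np.zeros_like(m);x0,y0,x1,y1=roi;k[y0:y1,x0:x1]=1
    m=cv2.morphologyEx(m*k,cv2.MORPH_CLOSE,np.ones((5,5)))
    cs=cv2.findContours(m,cv2.RETR_EXTERNAL,cv2.CHAIN_APPROX_NONE)[0]
    q=max(cs,key=cv2.contourArea)[:,0,:]
    (ctr,(w,h),a)=cv2.minAreaRect(cast(c,q,z)[:,:2].astype(np.float32))
    if h>w: a+=90
    a=np.radians(a); d=np.array(ctr)-np.array(pc)
    if d@[np.cos(a),np.sin(a)]<0: a+=np.pi
    return np.array(ctr),(a+np.pi)%(2*np.pi)-np.pi,(w,h),np.array(pc)
E
python3 - <<'E'
from h import *
c=cam("wrist"); im=viewer.capture("wrist")
print(block(im,c,"green",13,(205,120,300,250)), proj(c,[480,-133,13]))
s=bot.get_state();print(s["t"],s["tcp_pos"],s["orientation"])
E
```

```text
(array([ 479.41943359, -130.33343506]), np.float64(1.428475400244408), (90.50694274902344, 51.21487808227539), array([ 475.64785767, -156.57667542])) [[253.75468079 189.59625885]]
2.375 [ 481.11178301 -133.88765947  121.41023018] [3.13916781e+00 7.15854568e-04 1.42929271e+00]
```

Run:
```python
from h import *
ya=1.4285
bot.grip(0.70,50)
bot.movel([479.5,-130.5,25],[np.pi,0,ya],max_speed=150)
hit=bot.movel([479.5,-130.5,-4],max_speed=25,threshold=5)
z=bot.get_state()["tcp_pos"][2]; print(hit,z)
bot.movel([479.5,-130.5,z+2.5],max_speed=40)
bot.grip(0.0,50)
s=bot.get_state();print(s["t"],s["tcp_pos"],s["opening"],s["gripper_force"],s["contact_force"])
```

```text
True -2.00826085046674
5.0333 [ 479.48550425 -130.48964031    0.73548121] 0.5715177869637282 51.9700813293457 [-1.30699369  1.2950589   4.94589693]
```

Run:
```python
from h import *
bot.movel([479.5,-130.5,180],max_speed=220)
bot.move_ptp([560,230,180],[np.pi,0,3.09])
c=cam("wrist"); im=viewer.capture("wrist"); cv2.imwrite("pics/w2.png",im)
s=bot.get_state();print(s["t"],s["tcp_pos"],s["orientation"],s["opening"],s["contact_force"])
print(proj(c,[[642,333,14],[572,333,14],[679,393,8],[436,287,8]]),c)
```

```text
7.4333 [560.10294624 228.72880057 179.72902583] [-3.14100725e+00 -4.64278558e-04  3.08785683e+00] 0.5685227060144865 [-0.28533174 -0.16985175 -0.47580005]
[[345.26438248 238.95260957]
 [347.73966843 182.39887314]
 [390.78641424 261.3524794 ]
 [305.7148778   52.77758132]] (array([[283.15517667,   0.        , 254.31039984],
       [  0.        , 283.15517667, 192.92082608],
       [  0.        ,   0.        ,   1.        ]]), array([485.09224328, 232.83640246, 321.96698596]), array([[ 0.05369633, -0.95525026, -0.29088425],
       [ 0.99855679,  0.05107021,  0.01661832],
       [-0.00101914, -0.29135678,  0.95661392]]))
```

View pics/w2.png

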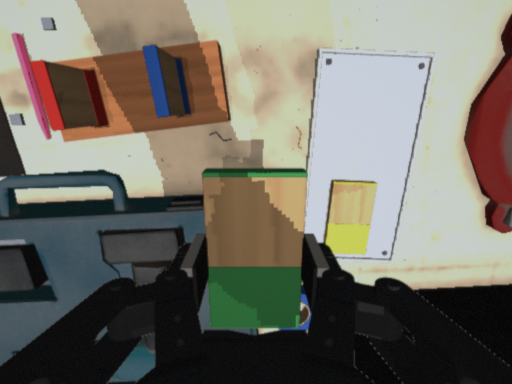

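The held green sits square in the fingers at px (203–306, 170–328). Yellow is at (327–377, 180–255) in the tray, whose corners are about (317,48), (433,55), (392,260) and (305,250). Blue's top edge is at about (152,80) and red's at about (45,95).

```bash
cat > m2.py <<'E'
from h import *
im=cv2.imread("pics/w2.png"); c=cam("wrist")
Y=block(im,c,"yellow",14,(318,165,390,262)); print("yellow",Y)
m=mask(im,(95,0,150),(135,45,255))
k=np.zeros_like(m);k[40:268,305:440]=1; m=m*k
cs=cv2.findContours(m,cv2.RETR_EXTERNAL,cv2.CHAIN_APPROX_NONE)[0]
q=max(cs,key=cv2.contourArea)[:,0,:]
print("tray",cv2.minAreaRect(cast(c,q,8)[:,:2].astype(np.float32)), q.min(0),q.max(0))
try: print("held",block(im,c,"green",180+12.3,(196,160,312,345)))
except Exception as e: print(e)
# blue top face z=96 : coloured line at the bare edge
m=mask(im,*HUE["blue"]);m[:, :130]=0;m[:,195:]=0;m[130:]=0
cs=sorted(cv2.findContours(m,cv2.RETR_EXTERNAL,cv2.CHAIN_APPROX_NONE)[0],key=cv2.contourArea)[-2:]
for q in cs: print("blue",cv2.contourArea(q),cv2.minAreaRect(cast(c,q[:,0],96)[:,:2].astype(np.float32)),q[:,0].min(0),q[:,0].max(0))
E
python3 m2.py
```

```text
yellow (array([609.03143311, 336.3057251 ]), np.float64(3.03832738389948), (52.12578582763672, 77.63645935058594), array([636.69451904, 309.78396606]))
tray ((556.4892578125, 348.0872802734375), (118.43560028076172, 238.14218139648438), 84.51078033447266) [305  49] [436 262]
held (array([557.85479736, 229.52180481]), np.float64(3.135882037264336), (54.71494674682617, 100.65359497070312), array([584.40936279, 227.19975281]))
blue 58.5 ((462.1888732910156, 178.8479766845703), (26.847183227539062, 3.1656410694122314), 4.042540073394775) [175  59] [186  97]
blue 876.5 ((463.6893005371094, 160.54318237304688), (49.33746337890625, 10.110280990600586), 3.768679618835449) [143  45] [169 116]
```

Run:
```python
from h import *
im=cv2.imread("pics/w2.png"); c=cam("wrist"); h=cv2.cvtColor(im,cv2.COLOR_BGR2HSV)
for p in[(240,340),(240,325),(240,320),(200,335),(200,352),(200,370),(250,335),(252,365)]: print(p,h[p])
for nm,f,cc in(("w","pics/w2.png",c),("t","pics/t0.png",cam("top"))):
    i=cv2.imread(f); roi=(322,172,385,262) if nm=="w" else (110,148,150,205)
    for n,lo,hi in(("paint",(24,200,80),(34,255,255)),("all",(8,60,60),(34,255,255))):
        m=mask(i,lo,hi);k=np.zeros_like(m);k[roi[1]:roi[3],roi[0]:roi[2]]=1
        q=max(cv2.findContours(m*k,cv2.RETR_EXTERNAL,cv2.CHAIN_APPROX_NONE)[0],key=cv2.contourArea)[:,0]
        print(nm,n,cv2.minAreaRect(cast(cc,q,14)[:,:2].astype(np.float32)),q.min(0),q.max(0))
i=cv2.imread("pics/t0.png");m=mask(i,(95,0,120),(135,60,255));k=np.zeros_like(m);k[148:246,98:158]=1
q=max(cv2.findContours(m*k,cv2.RETR_EXTERNAL,cv2.CHAIN_APPROX_NONE)[0],key=cv2.contourArea)[:,0]
print("toptray",cv2.minAreaRect(cast(cam("top"),q,8)[:,:2].astype(np.float32)),q.min(0),q.max(0))
v=im[20:280,290:450]; cv2.imwrite("pics/w2c.png",cv2.resize(v,None,fx=2.3,fy=2.3,interpolation=cv2.INTER_NEAREST))
```

```text
(240, 340) [ 32 143 208]
(240, 325) [ 26 159 122]
(240, 320) [109  22 219]
(200, 335) [ 20 105 197]
(200, 352) [ 25  91 196]
(200, 370) [ 27  85 198]
(250, 335) [ 32 147 206]
(252, 365) [ 34  79 206]Traceback (most recent call last):
  File "<stdin>", line 8, in <module>
ValueError: max() iterable argument is empty
```

Run:
```python
from h import *
im=cv2.imread("pics/w2.png"); c=cam("wrist")
for nm,f,cc in(("w","pics/w2.png",c),("t","pics/t0.png",cam("top"))):
    i=cv2.imread(f); roi=(318,165,388,262) if nm=="w" else (110,148,150,205)
    for n,lo,hi in(("all",(8,50,60),(38,255,255)),("paint",(29,60,80),(38,255,255))):
        m=mask(i,lo,hi);k=np.zeros_like(m);k[roi[1]:roi[3],roi[0]:roi[2]]=1
        q=max(cv2.findContours(m*k,cv2.RETR_EXTERNAL,cv2.CHAIN_APPROX_NONE)[0],key=cv2.contourArea)[:,0]
        print(nm,n,cv2.minAreaRect(cast(cc,q,14)[:,:2].astype(np.float32)),q.min(0),q.max(0))
i=cv2.imread("pics/t0.png");m=mask(i,(95,0,120),(135,60,255));k=np.zeros_like(m);k[148:246,98:158]=1
q=max(cv2.findContours(m*k,cv2.RETR_EXTERNAL,cv2.CHAIN_APPROX_NONE)[0],key=cv2.contourArea)[:,0]
print("toptray",cv2.minAreaRect(cast(cam("top"),q,8)[:,:2].astype(np.float32)),q.min(0),q.max(0))
v=im[20:280,290:450]; cv2.imwrite("pics/w2c.png",cv2.resize(v,None,fx=2.3,fy=2.3,interpolation=cv2.INTER_NEAREST))
```

```text
w all ((616.0361328125, 335.6933898925781), (52.463340759277344, 91.7569808959961), 84.59716796875) [324 180] [377 254]
w paint ((642.22900390625, 334.22833251953125), (50.334049224853516, 39.268592834472656), 84.71094512939453) [325 223] [369 254]
t all ((617.3561401367188, 336.17559814453125), (52.864376068115234, 90.87046813964844), 84.21328735351562) [119 157] [141 191]
t paint ((618.4799194335938, 335.8100280761719), (51.0082893371582, 88.60433197021484), 85.55570220947266) [120 157] [140 189]
toptray ((557.49951171875, 347.44830322265625), (120.62740325927734, 239.77195739746094), 84.50050354003906) [100 152] [152 241]
```

View pics/w2c.png

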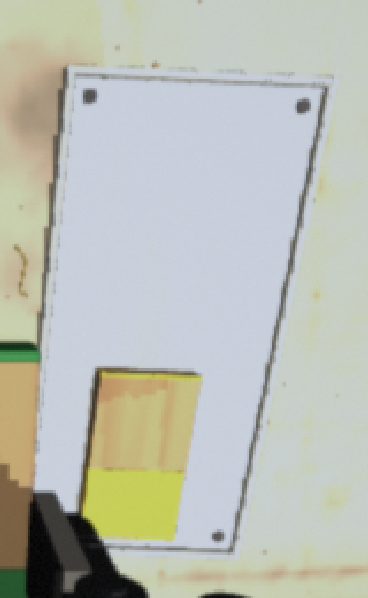

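Run:
```python
from h import *
c=cam("wrist")
P=cast(c,[(203,169),(306,169),(203,177),(306,177),(208,266),(303,266),(212,328),(300,328)],192.0)
t=bot.get_state()["tcp_pos"];ya=3.088
u=np.array([np.cos(ya),np.sin(ya)]);v=np.array([-u[1],u[0]])
for p in P: d=p[:2]-t[:2]; print(round(d@u,1),round(d@v,1))
```

```text
47.0 24.3
47.0 -23.9
43.2 24.5
43.1 -24.1
-4.6 24.5
-4.6 -25.1
-44.1 24.1
-44.1 -25.4
```

```bash
cat >> h.py <<'E'
YC=np.array([617.2,336.7]); TY=3.046; U=np.array([np.cos(TY),np.sin(TY),0]); TH=0.1675
def row_pose(s,h):
    """TCP for a held sample: centre s along the row from yellow's centre, at world height h, 'off' behind TCP"""
    n=np.sin(TH)*U+np.array([0,0,np.cos(TH)])
    return np.r_[YC,0]+s*U+[0,0,h], n
ORI=[np.pi,TH,TY]
def place(s,off=7.3,along=0.0):
    """off: sample centre behind TCP; along: sample centre ahead of TCP along sample x"""
    C,n=row_pose(s,16.4); d=-off*n-along*(np.cos(TH)*U-np.array([0,0,np.sin(TH)])); T=C+d
    bot.move_ptp(T+[0,0,70],ORI)
    bot.movel(T+[0,0,5],max_speed=120)
    hit=bot.movel(T+[0,0,-4],max_speed=15,threshold=5)
    st=bot.get_state(); print("place",hit,T,st["tcp_pos"],st["contact_force"],st["t"])
    return T
E
python3 - <<'E'
from h import *
T=place(59.6)
E
```

```text
place True [559.08358776 342.27248612   9.20216611] [559.58643572 342.59603833   9.36700017] [-1.16600443  0.16210781  5.24752926] 9.225
```

Run:
```python
from h import *
p=bot.get_state()["tcp_pos"]
bot.grip(0.74,50)
bot.movel(p+[0,0,110],max_speed=200)
c=cam("wrist"); im=viewer.capture("wrist"); cv2.imwrite("pics/w3.png",im)
im2=viewer.capture("scene"); cv2.imwrite("pics/s3.png",im2)
s=bot.get_state();print(s["t"],s["opening"])
L=YC+45*U[:2]
print(proj(c,np.array([np.r_[YC+k*U[:2],14] for k in(-45,45)])))
i=im; 
for z,n in((24,"green"),(14,"yellow")):
    try: print(n,rect(i,c,n,z))
    except Exception as e: print(n,e)
```

```text
10.325 0.7434231227855468
[[254.90746428 265.58123855]
 [254.9534567  188.35330387]]
green (((582.2607421875, 339.93408203125), (49.268760681152344, 39.61823272705078), 84.53219604492188), array([254.80327869, 202.55191257]))
yellow (((660.24560546875, 350.532470703125), (0.0, 0.0), 0.0), array([272., 263.]))
```

View pics/w3.png

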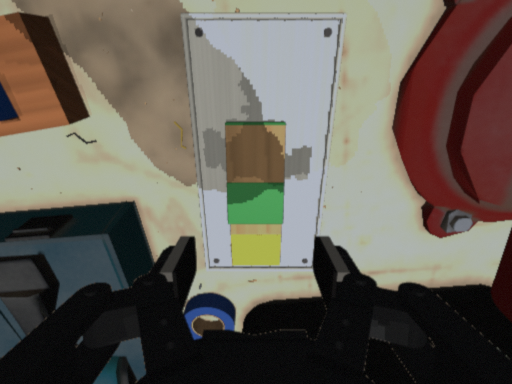

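Green lies in line: painted end at rows 183–225, and its patch measures (582.3,339.9) against an expected (581.6,340.1). Next I'll take blue from the rack.

Run:
```python
from h import *
yb=0.064-np.pi
bot.grip(0.45,50)
bot.move_ptp([464.3,159.8,170],[np.pi,0,yb])
bot.movel([464.3,159.8,71],max_speed=90)
s=bot.get_state();print(s["tcp_pos"],s["contact_force"])
bot.grip(0.0,50)
s=bot.get_state();print(s["opening"],s["gripper_force"],s["contact_force"])
bot.movel([464.3,159.8,200],max_speed=120)
s=bot.get_state();print(s["t"],s["opening"],s["gripper_force"],s["contact_force"],s["qpos"])
im=viewer.capture("scene");cv2.imwrite("pics/s4.png",im[180:300,200:360])
```

```text
[464.75879629 159.91021085  71.47577141] [0.23327391 0.02967829 0.65931818]
0.1070300669198084 49.15696978569031 [-0.50055116 -0.28946708  3.501079  ]
14.375 0.10397887125894259 48.72794508934021 [-0.05361096  0.0946304  -1.12878997] [ 1.81015332e-01  2.43610152e-01 -3.93621480e-01  9.35107704e-01
 -2.23027697e-06  1.17006191e-01]
```

Run:
```python
from h import *
a=np.radians(40)
zt=np.array([0,-np.cos(a),-np.sin(a)]);yt=np.array([0,np.sin(a),-np.cos(a)])
o=R.from_matrix(np.c_[np.cross(yt,zt),yt,zt]).as_euler("xyz")
T=np.array([480,-172+65*np.cos(a),48.6])
bot.move_ptp([480,0,230],[np.pi,0,-np.pi])
bot.move_ptp(T+[0,0,80],o)
bot.movel(T+[0,0,6],max_speed=150)
hit=bot.movel(T+[0,0,-5],max_speed=20,threshold=3)
s=bot.get_state();print(hit,T,s["tcp_pos"],s["opening"],s["contact_force"],s["t"],s["qpos"].round(2))
cv2.imwrite("pics/s5.png",cv2.resize(viewer.capture("scene")[150:300,200:400],None,fx=3,fy=3))
```

```text
True [ 480.        -122.2071112   48.6      ] [ 480.66067491 -122.32685129   48.67103671] 0.10674997499925735 [-0.07107465  1.37557118  3.72944504] 17.0083 [ 0.08  0.64 -0.61  0.41 -0.87  0.12]
```

View pics/s5.png

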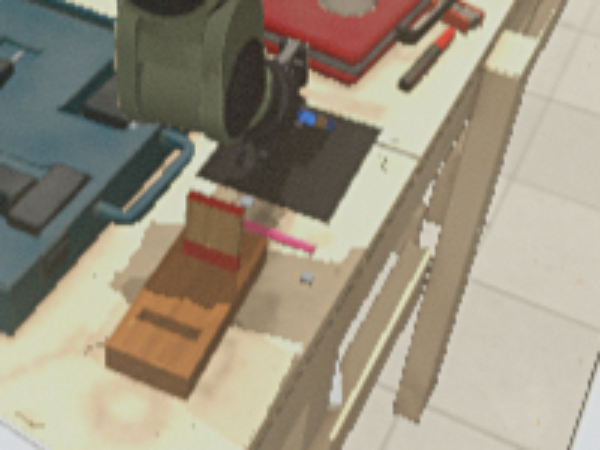

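The view shows blue's painted end on the mat with the arm well clear of red and the pen. Contact came at the predicted height, so I'll release.

Run:
```python
from h import *
p=bot.get_state()["tcp_pos"]
bot.grip(0.5,50)
bot.movel(p+[0,52,2],max_speed=60)
bot.dwell(0.2)
s=bot.get_state();print(s["contact_force"],s["t"])
bot.movel(p+[0,72,120],max_speed=150)
bot.move_ptp([480,-125,150],[np.pi,0,np.pi/2])
c=cam("wrist"); im=viewer.capture("wrist"); cv2.imwrite("pics/w6.png",im)
print(proj(c,[480,-127,13]),bot.get_state()["t"])
try: print(block(im,c,"blue",13,(120,80,400,250)))
except Exception as e: print(e)
```

```text
[-0.34785232 -0.41161062 -0.34829824] 18.6917
[[256.38740754 184.98750792]] 20.5167
(array([ 479.27453613, -124.38375854]), np.float64(1.5732928065100271), (51.38532257080078, 91.3026351928711), array([ 479.34011841, -150.64221191]))
```

View pics/w6.png

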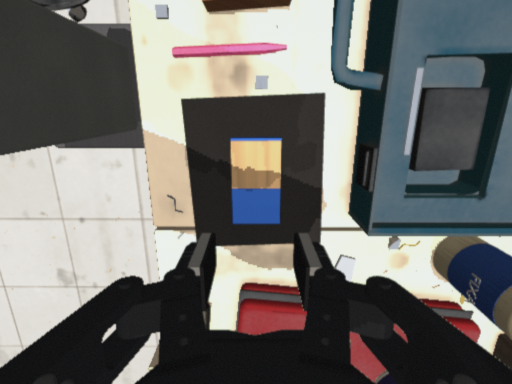

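Blue lies flat on the mat at px (231–281, 138–224), released, with centre (479.3,-124.4) and painted end toward -y. Next I'll take it by its long sides and lay it in the row.

Run:
```python
from h import *
ya=1.5733; x,y=479.3,-124.6
bot.grip(0.70,50)
bot.movel([x,y,25],[np.pi,0,ya],max_speed=150)
hit=bot.movel([x,y,-4],max_speed=25,threshold=5)
z=bot.get_state()["tcp_pos"][2]
bot.movel([x,y,z+2.5],max_speed=40)
bot.grip(0.0,50)
s=bot.get_state();print(hit,z,s["tcp_pos"],s["opening"],s["gripper_force"])
off=8-s["tcp_pos"][2]; print("off",off)
bot.movel([x,y,180],max_speed=220)
bot.move_ptp([520,230,180],[np.pi,0,TY])
c=cam("wrist");im=viewer.capture("wrist");cv2.imwrite("pics/w7.png",im)
t=bot.get_state()["tcp_pos"]; v=np.array([-U[1],U[0]])
(r,px)=rect(im,c,"blue",t[2]+off+5,(190,240,320,345)); d=np.array(r[0])-t[:2]
print("held paint along/lat",d@U[:2],d@v,r[1]); 
T=place(118.6,off)
```

```text
True -2.012447284205639 [ 479.35297456 -124.6117706     0.77185445] 0.5714082307626092 51.95520222187042
off 7.228145546565892
held paint along/lat -25.0383460687126 -2.9689900595848986 (55.7098388671875, 40.30891799926758)
place True [500.3410275  347.90501038   9.27301494] [500.81189272 348.22267903   9.36593726] [-1.02542854  0.62813633  4.82781007] 27.4667
```

Run:
```python
from h import *
p=bot.get_state()["tcp_pos"]
bot.grip(0.74,50)
bot.movel(p+[0,0,130],max_speed=200)
c=cam("wrist"); im=viewer.capture("wrist"); cv2.imwrite("pics/w8.png",im)
for n,s in(("green",59.6),("blue",118.6)):
    e=YC+(s-25*np.cos(TH)+5*np.sin(TH))*U[:2]
    print(n,rect(im,c,n,25,(180,60,340,300))[0],e)
print(bot.get_state()["t"])
bot.move_ptp([420,120,260],[np.pi,0,TY])
cv2.imwrite("pics/t8.png",viewer.capture("top"))
```

```text
green ((582.1103515625, 339.86981201171875), (48.62142562866211, 39.79285430908203), 84.55278015136719) [581.57989618 340.11542994]
blue ((522.9085083007812, 345.7274169921875), (49.23243713378906, 39.36855697631836), 84.53104400634766) [522.84926066 345.7468108 ]
28.6167
```

View pics/w8.png

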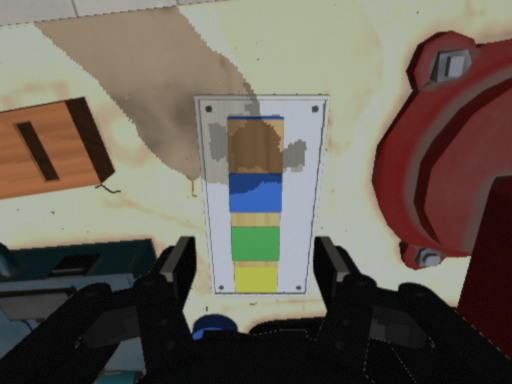

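View pics/t8.png

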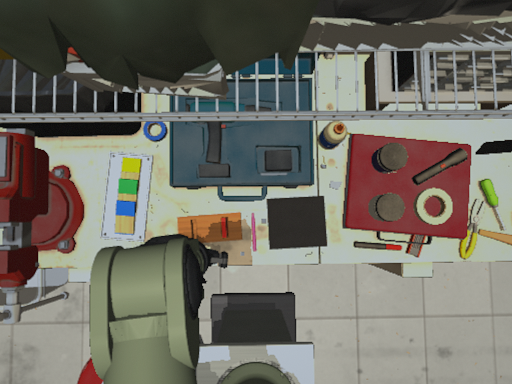

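The row is straight and evenly shingled: yellow (255,280), green (255,243) and blue (255,193) in the wrist view. The top view shows red still in the rack at (225,227), and the pen and jars where they were.

```bash
python3 -c "
from bench import bot, viewer, sign_off
print(sign_off())"
```

```text
the job is handed in; nothing more can be done
None
```

The row is finished and handed in at about 30 s of the 67 s: green lies on yellow and blue on green, each in line with about 30 mm overlap, and in the last pictures red, the pen and the jar stand where they were.

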